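# Reset a slumped plate on the drying rack

### The arm

A 6-joint arm with a two-finger parallel gripper is mounted at the origin on the work surface. World frame = base frame: x ahead of the robot, y to its left, z up, the work surface at z = 0. Lengths are in m, angles in rad, forces in N, time in s.
With the tool pointing down it reaches from about 0.325 to 0.775 m from the base axis. Payload 5.5 kg.
Tool frame: the origin (TCP) lies midway between the tips of the shut fingers; the grasp point (between the pads) lies robot.hold_point_z behind it (robot.hold_point_z is the distance from the TCP to the grasp point, in m); z points along the fingers, y is the line along which they close (so a half turn about z gives the same grasp; the last joint's range is limited). The gripper opens to 88 mm and grips with 3 to 60 N. Pads are 20 mm wide; open, the fingers measure 115 mm over their backs; the gripper's body (75 mm by 178 mm) begins 61 mm behind the grasp point.
Start: joints at [-1.211, 0.091, 1.231, -0, 1.82, -0.057], TCP at [0.243, -0.549, 0.223] pointing down, gripper open.
Joint ranges: [-2.87, 2.87], [-0.86, 2.18], [0.17, 2.46], [-1.51, 4.65], [0.06, 2.69], [-2.65, 2.65]. Speed limits (rad/s): [2.57, 2.57, 3.01, 3.14, 3.14, 3.14].

### API

Orientations are given as a unit quaternion [w, x, y, z].
In Python, from station import robot, snapshot, workorder, find_in gives the robot as it stands.
- The arm moves only by the tool send_rows, never from a script. Its argument "increments" is a list of rows, each a list of 3 entries, a list of its own where there are three numbers: the shift along the world's x, y, z in mm, then the turn, a rotation vector about the world's x, y, z in rad, then the gripper's target within -1 to 1 (shut at 1, half-way at 0, fully open at -1). A call has 1 to 5 rows; each row shifts and turns the commanded pose from where the row before left it; what a row does not reach is not made up. A row lasts 1/12 s, in which the tool goes at most 41.7 mm and 7.16 degrees, less where a joint would pass 70% of its speed; a pose out of reach is approached as far as the arm can. A call with a gripper value outside its range is refused whole. The fingers move at their own pace and stop on an object; "newtons" is the grip in N (left out, the last holds). Time passes only in rows, so rows that do not move let the fingers close. It gives the time, the measured TCP pose, the force and the opening at its end, in the units of the state.
- robot.get_obs(): the state, without advancing time (a new reading comes with each control period).
- snapshot(name): name is "scene" or "top" or "wrist"; returns a dict with "pixels" (384x512x3 uint8, red, green, blue), "range_z" (384x512 float32, m along the optical axis (not along the pixel's ray), 0 where there is no reading), "fx", "fy", "cx", "cy" (pixels), "xyz" and "attitude" of the camera in the world. Camera axes: x right, y up, looking along -z (the intrinsics and any distortion apply to the point x, -y, -z); pixel columns grow to the right and rows downward; lengths in m; the calibration is good to about 2 mm. The wrist camera is an equidistant fisheye: a pixel r from the principal point sees the ray r / f radians off the axis. A picture is of the moment at which its call begins.
- workorder.hand_in(): hands the job in, once; it reports no verdict.
Trained networks look in the newest picture that a camera, given by its name, has taken for a name from the list of things; names that differ only in an ending like _2 or _b are one class to them, and where a whole thing is asked for, a point or a joint stands for the part that bears it (a point fixed in the world has none). Each returns a list of dicts, best first, with "p" (0 to 1); they miss things now and then, are a little off and sometimes report something else, mostly with a low value. They report only what shows in the picture. A call takes as long as a camera call. They do not tell look-alikes from the thing itself.
- find_in(camera, target): "position" ([x, y, z] in m, in world coordinates, good to about 4 mm: the middle of the surface that is visible of it).
The state is a dict: "clock": time; "qpos": joint angles; "qvel": joint speeds; "effort": joint torques, N m; "eef_pos": TCP position; "eef_rot": TCP orientation; "ft_force": force on the tool from outside, world axes, zero at the start; "ft_torque": the same for the moment, N m; "gripper_width": opening from 0.0 (shut) to 1.0 (fully open).
Only numpy, scipy, OpenCV 4.12 (cv2) and the standard library are available. Lean on these libraries where they do the work, as an engineer would, in place of code of your own. Each camera call takes 0.05 s, during which the arm holds its last target. There are 200 camera calls.

### The job

One of the two white-coated glass plates leaning on the drying rack's rail has slumped too flat. Without lifting it off the bench, slide its foot gently in towards the rack until it leans at 65 degrees to the bench top, like its neighbour, and leave the loose steel bar lying flat and square against the middle of its foot, touching it along its length, so that it cannot slide back. Leave the neighbouring plate, its own bar and the labware where they are.

Things in the scene. Friction and masses are not known exactly. Their poses are not given: they have to be found in the camera images.
- rack: Drying rack, fixed: a level round steel rail, 12 mm thick and 500 mm long, on end posts. Origin on the bench below the rail's middle; y along the rail, z up, x level, away from the plates' feet: the feet stand on the -x side and the plates lean over the rail towards +x. Its feet and braces are on the +x side.
- rail_mid (a point): Middle of the rail's centre line, 130 mm above the bench. Axes as the rack's. When a plate leans at 65 degrees, the front edge of its foot is 73 mm from this line, measured level (121 mm at 50 degrees).
- plate: The slumped plate: white-coated glass, 180 mm long up the slope, 140 mm wide along the rail, 6 mm thick, 0.27 to 0.47 kg, starting at 50 degrees to the bench. It stays by friction where its foot is left. Origin: centre of its back (rail-side) face; x up the slope, y along the rail, z out of the white face, so the angle of z to vertical is the plate's angle to the bench.
- foot (a point): Middle of the front (white-face) lower edge of the slumped plate, the edge that a bar pushed along the bench meets, 3 to 4 mm above the bench. Axes as the plate's.
- foot_l (a point): Point on the same lower front edge, 60 mm from its middle towards the plate's +y.
- foot_r (a point): Point on the same lower front edge, 60 mm from its middle towards the plate's -y.
- bar_mid (a point): Centre of the loose steel bar that lies by itself on the bench: 130 mm long (its y axis), 30 mm wide (its x axis), 22 mm high (z), 0.48 to 0.85 kg. The point is 11 mm above its underside.
- bar: The same loose steel bar; origin at the centre of its underside.
- neighbour: The other plate, same size and make, already leaning at 65 degrees on the same rail, on the rack's +y side, at least 20 mm from the slumped one; leave alone. Origin and axes as for the slumped plate.
- neighbour_bar: A bar like the loose one, lying against the neighbour's foot; leave alone. Origin at the centre of its underside.
- bowl: Bystander: a white porcelain bowl, 80 mm across and 35 mm high; origin at the centre of its underside.
- beaker: Bystander: an open glass beaker, 80 mm across and 105 mm high; origin at the centre of its underside.
- flask: Bystander: a conical glass flask, 90 mm across and 125 mm high; origin at the centre of its underside.
- bottle: Bystander: a white plastic bottle, 64 mm across and 170 mm high; origin at the centre of its underside.
- jar: Bystander: a brown glass jar with a black cap, 70 mm across and 90 mm high; origin at the centre of its underside.
Things that resemble listed ones, but are neither listed nor needed, are in the scene too. Leave any orange or red look-alike of the bar alone.

How it is judged:
At the end, for the whole second after the job is handed in: The slumped plate leans at 65 degrees to the bench, within 4 degrees, its whole foot on the bench and its back on the rail; the loose bar lies flat on the bench against the front of its foot, no more than 4 mm away at either end and within 40 mm of the foot's middle along it; both are at rest (angle between plate's own z axis and vertical between 1.065 and 1.204 rad and height (world z) of each of foot_l, foot_r below 0.008 m and contact force between plate and rack above 0.05 N and ((x of foot_l in the frame of bar_mid between 0.012 and 0.0195 m and x of foot_r in the frame of bar_mid between 0.012 and 0.0195 m) or (x of foot_l in the frame of bar_mid between -0.0195 and -0.012 m and x of foot_r in the frame of bar_mid between -0.0195 and -0.012 m)) and y of foot in the frame of bar_mid between -0.04 and 0.04 m and height (world z) of bar_mid below 0.014 m and angle between bar_mid's own z axis and vertical below 0.06 rad and linear speed of each of plate, bar below 0.01 m/s); the robot touches nothing.
It fails at once if the slumped plate is lifted off the bench (foot more than 20 mm up) (height (world z) of any of foot_l, foot_r above 0.02 m).
It fails at once if the slumped plate is tipped up past 80 degrees or dropped below 40 degrees (angle between plate's own z axis and vertical above 1.396 rad or angle between plate's own z axis and vertical below 0.698 rad).
It fails at once if the slumped plate is shoved roughly (faster than 0.25 m/s) (linear speed of plate above 0.25 m/s).
It fails at once if the neighbouring plate or its bar is moved more than 15 mm (distance of any of neighbour, neighbour_bar from where it was at the start of the episode above 0.015 m).
It fails at once if labware is moved more than 30 mm (distance of any of bowl, beaker, flask, bottle, jar from where it was at the start of the episode above 0.03 m).
It also fails if it takes over 54 s, if anything falls off the work surface, if the arm or the gripper's body presses on something with over 40 N, if the wrist force passes 120 N, or if a joint passes its speed limit or range.

## Working session

There is one attempt and no reset: what is moved stays moved. The work goes in short steps, Python scripts to look and compute and a tool call to move; the robot and the scene stay as the last step left them, time stands still between calls to the robot, and variables do not carry over. Pictures are saved under pics/ and viewed, on a budget of 10 in all, crops included, one or two more only if the job needs it, and the job is handed in when it is done.

Besides the shell and the picture viewer there is one more tool, called by a JSON object that holds its "api" and its "payload". send_rows: Moves the arm, as the interface text tells. Its arguments: {"type":"object","properties":{"increments":{"type":"array"},"newtons":{"type":"number"}},"required":["increments"]}

```bash
mkdir -p pics; ls; cat > h.py <<'E'
import numpy as np, cv2
from scipy.spatial.transform import Rotation as R
from station import robot, snapshot, workorder, find_in
def rot(q): return R.from_quat([q[1],q[2],q[3],q[0]])
def att(a):
    a=np.asarray(a,float); return R.from_matrix(a) if a.shape==(3,3) else rot(a)
def cloud(s):
    d=s["range_z"]; v,u=np.mgrid[0:d.shape[0],0:d.shape[1]]
    p=np.stack([(u-s["cx"])/s["fx"]*d,-(v-s["cy"])/s["fy"]*d,-d],-1)
    w=att(s["attitude"]).apply(p.reshape(-1,3)).reshape(p.shape)+np.array(s["xyz"]); w[d<=0]=np.nan
    return w
def save(n,im): cv2.imwrite(f"pics/{n}.png",cv2.cvtColor(im,cv2.COLOR_RGB2BGR))
E
python3 - <<'E'
from h import *
for c in ("scene","top"):
    s=snapshot(c); save(c+"0",s["pixels"]); np.savez(c+"0.npz",w=cloud(s),im=s["pixels"])
    print(c,s["xyz"],s["attitude"],s["fx"])
    for t in ["bar","plate","neighbour","neighbour_bar","foot","rail_mid","bowl","beaker","flask","bottle","jar"]:
        print(t,[(round(x["p"],2),np.round(x["position"],3).tolist()) for x in find_in(c,t)[:4]])
print(robot.get_obs(), robot.hold_point_z)
a=cv2.imread("pics/scene0.png");b=cv2.imread("pics/top0.png")
cv2.imwrite("pics/both0.png",cv2.resize(np.vstack([a,b]),(400,600)))
E
```

```text
pics
scene [ 1.06788303 -0.77646617  1.26519349] [0.90187713 0.3184229  0.10376505 0.27286868] 432.43097203409104
bar [(0.82, [0.325, 0.155, 0.021]), (0.81, [0.582, 0.33, 0.022]), (0.62, [0.471, 0.148, 0.023]), (0.57, [0.407, 0.308, 0.022])]
plate [(0.64, [0.624, -0.071, 0.088]), (0.28, [0.727, -0.024, 0.014])]
neighbour [(0.19, [0.626, -0.071, 0.086])]
neighbour_bar [(0.67, [0.622, 0.15, 0.022])]
foot [(0.94, [0.622, -0.069, 0.088]), (0.65, [0.473, 0.15, 0.023])]
rail_mid [(0.81, [0.733, -0.02, 0.015])]
bowl [(0.87, [0.49, -0.396, 0.018]), (0.16, [0.458, 0.446, 0.061])]
beaker [(0.83, [0.392, -0.411, 0.069])]
flask [(0.79, [0.594, -0.514, 0.044])]
bottle [(0.95, [0.582, 0.458, 0.086])]
jar [(0.78, [0.46, 0.447, 0.06])]
top [ 0.20543368 -0.01665453  1.68170342] [-0.70162259 -0.07461993  0.06525796  0.70561959] 470.40254465117545
bar [(0.89, [0.391, 0.316, 0.019]), (0.83, [0.316, 0.154, 0.023]), (0.56, [0.46, 0.154, 0.022]), (0.43, [0.615, -0.065, 0.082])]
plate [(0.59, [0.619, -0.068, 0.08]), (0.33, [0.434, 0.458, 0.092])]
neighbour [(0.76, [0.674, 0.137, 0.092]), (0.62, [0.617, -0.0
[... 421 characters left out ...]
clock': 1.2, 'qpos': array([-1.21072838e+00,  9.10648124e-02,  1.23070089e+00,  5.64236939e-06,
        1.81978205e+00, -5.67169566e-02]), 'qvel': array([-6.89690173e-06,  2.99815645e-04,  2.04820094e-03,  1.23701814e-03,
       -4.51257176e-04, -2.24438486e-03]), 'effort': array([ 8.55362523e-04, -4.46198094e+01, -4.06511164e+01,  6.97445171e-02,
        1.95940904e-02, -1.16524407e-05]), 'eef_pos': array([ 0.24289058, -0.54865754,  0.22265179]), 'eef_rot': array([2.17771201e-05, 9.78364616e-01, 2.06888078e-01, 6.09454672e-06]), 'ft_force': array([-0.22736415,  0.29000809, -0.32168761]), 'ft_torque': array([-0.00660941,  0.04877268, -0.01779607]), 'gripper_width': 0.9962910132263204} 0.0187
```

```bash
python3 - <<'E'
import cv2,numpy as np
a=cv2.imread("pics/scene0.png");b=cv2.imread("pics/top0.png")
cv2.imwrite("pics/s.png",cv2.resize(a,(640,480)));
cv2.imwrite("pics/t.png",cv2.resize(b,(800,600)))
E
```

```text
(no output)
```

View pics/t.png

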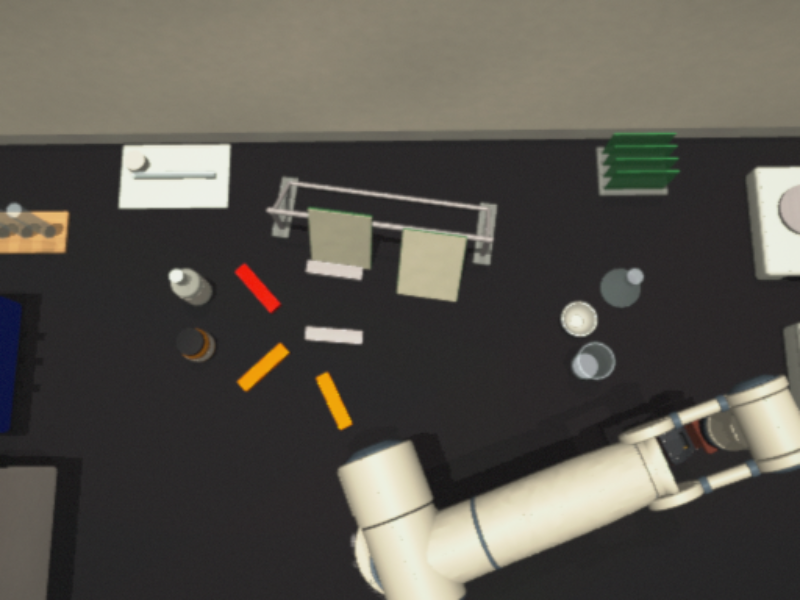

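View pics/s.png

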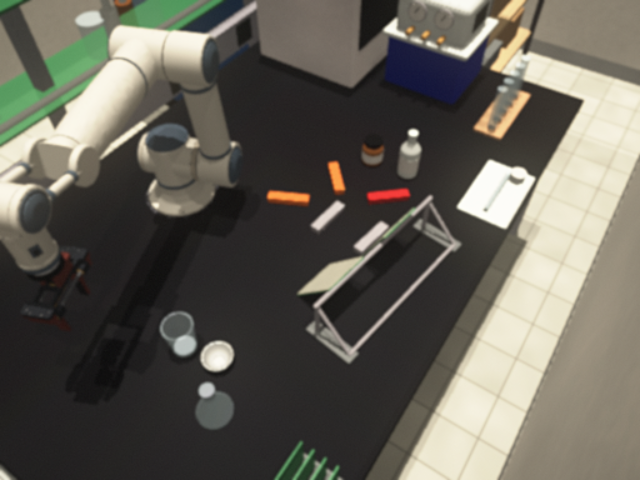

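The top view shows the loose grey bar at (334,335), the slumped plate at (432,265), the neighbour with its bar at (340,240)/(335,270), and orange and red look-alikes to leave alone. Next I measure from the depth data.

```bash
cat >> h.py <<'E'
def rectfit(p):
    (c,sz,a)=cv2.minAreaRect((p[:,:2]*1000).astype(np.float32)); return np.round(c,1),np.round(sz,1),round(a,1)
def plane(p):
    for _ in range(4):
        c=p.mean(0); n=np.linalg.svd(p-c,full_matrices=False)[2][2]; n*=np.sign(n[2])
        p=p[abs((p-c)@n)<.005]
    return c,n,p
E
python3 - <<'E'
from h import *
for c in ("scene","top"):
    f=np.load(c+"0.npz"); w=f["w"].reshape(-1,3); im=f["im"].reshape(-1,3).astype(int)
    ok=np.isfinite(w[:,0]); w=w[ok]; im=im[ok]
    def box(x0,x1,y0,y1,z0,z1): return (w[:,0]>x0)&(w[:,0]<x1)&(w[:,1]>y0)&(w[:,1]<y1)&(w[:,2]>z0)&(w[:,2]<z1)
    t=w[box(.35,.55,-.2,.0,-.03,.03)]; print(c,"table z",np.median(t[:,2]))
    b=w[box(.40,.53,.06,.25,.014,.035)&(im.ptp(1)<60 if hasattr(im,'ptp') else np.ptp(im,axis=1)<60)]; print("bar",len(b),b[:,2].mean(),rectfit(b))
    b=w[box(.585,.66,.06,.25,.014,.03)&(np.ptp(im,axis=1)<60)]; print("nbar",len(b),rectfit(b))
    for nm,bx in (("plate",box(.53,.70,-.16,.02,.02,.125)),("neigh",box(.63,.75,.04,.22,.05,.16))):
        p=w[bx&(im.mean(1)>90)]
        if len(p)<30: print(nm,len(p));continue
        cc,n,p=plane(p); ang=np.degrees(np.arccos(n[2])); 
        h=np.array([-n[0],-n[1]])/np.hypot(n[0],n[1]) # rack +x
        s=p[:,:2]@h; l=p[:,:2]@np.array([-h[1],h[0]])
        print(nm,len(p),"c",cc.round(4),"ang",ang.round(1),"rack x",h.round(3),"yaw",np.degrees(np.arctan2(h[1],h[0])).round(1),"lateral",np.percentile(l,[1,99]).round(4),"s at z0",((cc[:2]@h)-cc[2]/np.tan(np.radians(ang))).round(4), "s,z min", s.min().round(3),p[:,2].min().round(3),p[:,2].max().round(3))
E
```

```text
scene table z -0.0008210991027366443
bar 221 0.020911055514892866 (array([466.4, 157.5]), array([137.6,  33.8]), 85.2)
nbar 242 (array([626.1, 149.2]), array([145.6,  43.5]), 82.9)
plate 399 c [ 0.6141 -0.0666  0.0747] ang 50.0 rack x [ 0.989 -0.145] yaw -8.3 lateral [-0.0425  0.0944] s at z0 0.5546 s,z min 0.572 0.02 0.125
neigh 67 c [0.6926 0.1116 0.1216] ang 59.9 rack x [ 0.991 -0.135] yaw -7.7 lateral [0.1348 0.312 ] s at z0 0.6009 s,z min 0.636 0.055 0.159
top table z 0.000326395529337109
bar 306 0.022286421184674204 (array([463.9, 157.2]), array([130. ,  31.8]), 84.9)
nbar 403 (array([625.3, 148.9]), array([146.6,  49.2]), 82.0)
plate 1100 c [ 0.6113 -0.0644  0.0738] ang 49.5 rack x [ 0.989 -0.147] yaw -8.4 lateral [-0.0418  0.0946] s at z0 0.5511 s,z min 0.565 0.02 0.125
neigh 842 c [0.6807 0.1373 0.1073] ang 64.7 rack x [ 0.989 -0.148] yaw -8.5 lateral [0.168  0.3043] s at z0 0.6022 s,z min 0.622 0.051 0.16
```

{"api": "send_rows", "payload": {"increments": [[[11,35,0],[0,0,0.053],-1],[[11,35,0],[0,0,0.053],-1],[[11,35,0],[0,0,0.053],-1],[[11,35,0],[0,0,0.053],-1],[[11,35,0],[0,0,0.053],-1]], "newtons": 30}}

```text
clock: 1.62
eef_pos: [0.298, -0.3721, 0.2225]
eef_rot: [0.0, 0.942, 0.335, 0.0]
ft_force: [0.6, 0.2, 0.2]
gripper_width: 1.0
```

{"api": "send_rows", "payload": {"increments": [[[11,35,0],[0,0,0.053],-1],[[11,35,0],[0,0,0.053],-1],[[11,35,0],[0,0,0.053],-1],[[11,35,0],[0,0,0.053],-1],[[11,35,0],[0,0,0.053],-1]]}}

```text
clock: 2.03
eef_pos: [0.353, -0.197, 0.2229]
eef_rot: [0.0, 0.89, 0.457, 0.0]
ft_force: [0.6, -0.3, 0.8]
gripper_width: 0.999
```

{"api": "send_rows", "payload": {"increments": [[[11,35,0],[0,0,0.053],-1],[[11,35,0],[0,0,0.053],-1],[[11,35,0],[0,0,0.053],-1],[[11,35,0],[0,0,0.053],-1],[[11,35,0],[0,0,0.053],-1]]}}

```text
clock: 2.45
eef_pos: [0.408, -0.0218, 0.223]
eef_rot: [0.0, 0.821, 0.571, 0.0]
ft_force: [1.1, -0.9, 0.7]
gripper_width: 1.001
```

{"api": "send_rows", "payload": {"increments": [[[11,35,0],[0,0,0.053],-1],[[11,35,0],[0,0,0.053],-1],[[11,35,0],[0,0,0.053],-1],[[11,35,0],[0,0,0.053],-1],[[11,35,0],[0,0,0.053],-1]]}}

```text
clock: 2.87
eef_pos: [0.4631, 0.1534, 0.2229]
eef_rot: [0.0, 0.739, 0.674, 0.0]
ft_force: [0.9, -0.9, 0.1]
gripper_width: 1.002
```

{"api": "send_rows", "payload": {"increments": [[[2,4,-25],[0,0,0],-1],[[0,0,-30],[0,0,0],-1],[[0,0,-30],[0,0,0],-1],[[0,0,-25],[0,0,0],-1],[[0,0,-10],[0,0,0],-1]]}}

```text
clock: 3.28
eef_pos: [0.463, 0.155, 0.0983]
eef_rot: [-0.001, 0.739, 0.673, -0.003]
ft_force: [-1.3, 0.3, 0.2]
gripper_width: 0.998
```

```bash
python3 - <<'E'
from h import *
s=snapshot("wrist"); save("w1",s["pixels"])
print([(round(x["p"],2),np.round(x["position"],3).tolist()) for x in find_in("wrist","bar")[:4]])
print(robot.get_obs()["qpos"])
E
```

```text
[(0.88, [0.412, 0.299, 0.023]), (0.81, [0.543, 0.302, 0.023]), (0.72, [0.466, 0.166, 0.025]), (0.64, [0.333, 0.161, 0.024])]
[ 2.53068648e-01 -1.97211526e-01  1.72467520e+00  2.16245128e-05
  1.61824520e+00  3.47079481e-01]
```

View pics/w1.png

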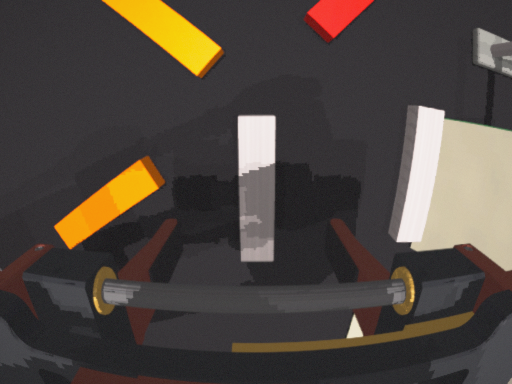

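Wrist view: the bar, at column 257 and rows 115–262, sits centred and parallel between the fingers. Descending.

{"api": "send_rows", "payload": {"increments": [[[0,0,-20],[0,0,0],-1],[[0,0,-25],[0,0,0],-1],[[0,0,-25],[0,0,0],-1],[[0,0,-15],[0,0,0],-1],[[0,0,0],[0,0,0],-1]]}}

```text
clock: 3.8
eef_pos: [0.464, 0.155, 0.0162]
eef_rot: [-0.001, 0.74, 0.673, -0.001]
ft_force: [-0.1, 0.4, -0.7]
gripper_width: 1.003
```

{"api": "send_rows", "payload": {"increments": [[[0,1,-5],[0,0,0],-1],[[0,1,-5],[0,0,0],-1],[[0,0,-2],[0,0,0],-1],[[0,0,0],[0,0,0],1],[[0,0,0],[0,0,0],1]], "newtons": 30}}

```text
clock: 4.22
eef_pos: [0.4654, 0.1575, 0.0065]
eef_rot: [0.0, 0.74, 0.673, 0.001]
ft_force: [0.1, 0.4, 0.1]
gripper_width: 0.888
```

{"api": "send_rows", "payload": {"increments": [[[0,0,0],[0,0,0],1],[[0,0,0],[0,0,0],1],[[0,0,0],[0,0,0],1],[[0,0,0],[0,0,0],1],[[0,0,0],[0,0,0],1]]}}

```text
clock: 4.63
eef_pos: [0.4649, 0.1573, 0.0057]
eef_rot: [0.0, 0.74, 0.673, 0.0]
ft_force: [0.5, 0.2, 1.7]
gripper_width: 0.51
```

{"api": "send_rows", "payload": {"increments": [[[0,0,0],[0,0,0],1],[[0,0,0],[0,0,0],1],[[0,0,0],[0,0,0],1],[[0,0,0],[0,0,0],1],[[0,0,0],[0,0,0],1]]}}

```text
clock: 5.05
eef_pos: [0.465, 0.1573, 0.0056]
eef_rot: [0.0, 0.74, 0.673, 0.0]
ft_force: [1.0, -0.8, -0.5]
gripper_width: 0.342
```

{"api": "send_rows", "payload": {"increments": [[[0,0,15],[0,0,0],1],[[0,0,15],[0,0,0],1],[[2,-15,0],[0,0,-0.01],1],[[2,-25,0],[0,0,-0.01],1],[[3,-25,0],[0,0,-0.01],1]]}}

```text
clock: 5.47
eef_pos: [0.4708, 0.0921, 0.0344]
eef_rot: [-0.001, 0.749, 0.663, -0.001]
ft_force: [-0.7, -0.9, -6.2]
gripper_width: 0.339
```

{"api": "send_rows", "payload": {"increments": [[[3,-30,0],[0,0,-0.01],1],[[3,-30,0],[0,0,-0.012],1],[[3,-30,0],[0,0,0],1],[[3,-25,0],[0,0,0],1],[[2.5,-17,0],[0,0,0],1]]}}

```text
clock: 5.88
eef_pos: [0.4852, -0.0418, 0.034]
eef_rot: [-0.001, 0.757, 0.653, -0.001]
ft_force: [0.5, -0.3, -4.9]
gripper_width: 0.344
```

{"api": "send_rows", "payload": {"increments": [[[0,-5,0],[0,0,0],1],[[0,0,0],[0,0,0],1],[[0,0,-10],[0,0,0],1],[[0,0,-9],[0,0,0],1],[[0,0,-5],[0,0,0],1]]}}

```text
clock: 6.3
eef_pos: [0.4852, -0.0433, 0.0092]
eef_rot: [-0.001, 0.756, 0.654, -0.001]
ft_force: [-0.3, 0.1, -6.2]
gripper_width: 0.343
```

{"api": "send_rows", "payload": {"increments": [[[0,0,-3],[0,0,0],1],[[0,0,-2],[0,0,0],1],[[0,0,0],[0,0,0],1],[[0,0,0],[0,0,0],1],[[0,0,0],[0,0,0],-0.2]]}}

```text
clock: 6.72
eef_pos: [0.4872, -0.0447, 0.0077]
eef_rot: [0.001, 0.757, 0.654, 0.001]
ft_force: [-0.4, -0.8, 0.1]
gripper_width: 0.383
```

{"api": "send_rows", "payload": {"increments": [[[0,0,0],[0,0,0],-0.2],[[0,0,0],[0,0,0],-0.2],[[0,0,0],[0,0,0],-0.2],[[0,0,0],[0,0,0],-0.2],[[0,0,0],[0,0,0],-0.2]]}}

```text
clock: 7.13
eef_pos: [0.4867, -0.0447, 0.007]
eef_rot: [0.0, 0.757, 0.654, 0.0]
ft_force: [0.4, -0.3, 1.0]
gripper_width: 0.599
```

{"api": "send_rows", "payload": {"increments": [[[0,0,15],[0,0,0],-0.2],[[0,0,25],[0,0,0],-0.2],[[-5,0,25],[0,0,0.1],-1],[[-8,1,10],[0,0,0.112],-1],[[-10,2,0],[0,0,0.112],-1]]}}

```text
clock: 7.55
eef_pos: [0.4651, -0.0421, 0.0854]
eef_rot: [0.003, 0.639, 0.769, 0.001]
ft_force: [0.7, 0.0, 0.2]
gripper_width: 0.789
```

{"api": "send_rows", "payload": {"increments": [[[-10,2,0],[0,0,0.112],-1],[[-10,2,0],[0,0,0.112],-1],[[-6,1,0],[0,0,0.112],-1],[[0,0,0],[0,0,0.112],-1],[[0,0,0],[0,0,0.112],-1]]}}

```text
clock: 7.97
eef_pos: [0.4372, -0.0366, 0.0819]
eef_rot: [0.0, 0.402, 0.916, 0.0]
ft_force: [0.6, -0.1, 0.5]
gripper_width: 0.997
```

{"api": "send_rows", "payload": {"increments": [[[0,0,0],[0,0,0.112],-1],[[0,0,0],[0,0,0.112],-1],[[0,0,0],[0,0,0.112],-1],[[0,0,0],[0,0,0.112],-1],[[0,0,0],[0,0,0.112],-1]]}}

```text
clock: 8.38
eef_pos: [0.4374, -0.0367, 0.0817]
eef_rot: [0.0, 0.133, 0.991, -0.0]
ft_force: [0.4, 0.2, 0.0]
gripper_width: 1.001
```

{"api": "send_rows", "payload": {"increments": [[[0,0,0],[0,0,0.112],-1],[[0,0,0],[0,0,0],-1],[[0,0,0],[0,0,0],-1]]}}

```text
clock: 8.63
eef_pos: [0.4374, -0.0367, 0.0817]
eef_rot: [0.0, 0.082, 0.997, -0.0]
ft_force: [1.5, 0.1, 0.5]
gripper_width: 0.997
```

```bash
cat >> h.py <<'E'
H=np.array([.989,-.146]); L=np.array([.146,.989])
def measure(cams=("top","scene")):
    for c in cams:
        S=snapshot(c); w=cloud(S).reshape(-1,3); im=S["pixels"].reshape(-1,3).astype(int)
        save("m_%s_%d"%(c,robot.get_obs()["clock"]*10),S["pixels"])
        s=w[:,:2]@H; l=w[:,:2]@L; z=w[:,2]; br=(im.mean(1)>80)&(np.ptp(im,axis=1)<70)&np.isfinite(s)
        b=br&(z>.015)&(z<.028)&(l>-.06)&(l<.115)&(s<.612)&(s>.42)
        if b.sum()>20:
            q=np.c_[s[b],l[b]]; 
            (cc,sz,a)=cv2.minAreaRect((q*1000).astype(np.float32)); print(c,"bar n",b.sum(),"s,l",np.round(cc,1),np.round(sz,1),round(a,1))
        p=br&(z>.03)&(z<.125)&(l>-.05)&(l<.10)&(s>.54)&(s<.68)
        if p.sum()>50:
            cc,n,P=plane(w[p]); ang=np.arccos(n[2]); h=-n[:2]/np.hypot(*n[:2])
            print(c,"plate n",len(P),"ang",np.degrees(ang).round(1),"yaw",np.degrees(np.arctan2(h[1],h[0])).round(1),"s0",(cc[:2]@H-cc[2]/np.tan(ang)).round(4),"lat",np.percentile(P[:,:2]@L,[1,99]).round(3))
E
python3 - <<'E'
from h import *
measure()
o=robot.get_obs(); print(o["eef_pos"],rot(o["eef_rot"]).as_matrix()[:2,1],o["qpos"])
E
```

```text
top bar n 64 s,l [576.2  25.1] [137.4  14.6] 88.4
top plate n 1016 ang 49.5 yaw -8.3 s0 0.5507 lat [-0.042  0.094]
scene bar n 291 s,l [524.9  26.1] [138.1 105.5] 89.9
scene plate n 369 ang 50.1 yaw -8.3 s0 0.5545 lat [-0.042  0.097]
[ 0.43743269 -0.03667718  0.08170254] [0.16316457 0.98659887] [-1.61167971e-01 -3.39058607e-01  1.87528862e+00 -1.87212849e-05
  1.60518861e+00 -1.56806759e+00]
```

```bash
sed -i 's/def measure(cams=("top","scene"))/def measure(cams=("top","scene"),smax=.612)/; s/s<.612/s<smax/' h.py
python3 - <<'E'
from h import *
measure(("scene",),.545)
o=robot.get_obs(); print(o["eef_pos"][:2]@H,o["eef_pos"][:2]@L)
save("w2",snapshot("wrist")["pixels"])
E
```

```text
scene bar n 247 s,l [489.5  26.5] [ 34.3 132.7] 1.8
scene plate n 363 ang 50.0 yaw -8.2 s0 0.5543 lat [-0.042  0.095]
0.43796282492044075 0.027606681514263754
```

View pics/w2.png

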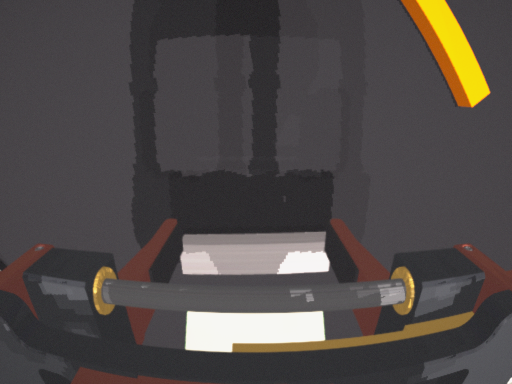

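{"api": "send_rows", "payload": {"increments": [[[0,0,-20],[0,0,0.017],-1],[[0,0,-22],[0,0,0],-1],[[0,0,-20],[0,0,0],-1],[[0,0,-10],[0,0,0],-1],[[0,0,-3],[0,0,0],-1]]}}

```text
clock: 9.25
eef_pos: [0.436, -0.0364, 0.0045]
eef_rot: [-0.002, 0.072, 0.997, 0.0]
ft_force: [-0.3, 0.4, 0.6]
gripper_width: 1.002
```

{"api": "send_rows", "payload": {"increments": [[[4.9,-0.7,0],[0,0,0],-1],[[4.9,-0.7,0],[0,0,0],-1],[[4.9,-0.8,0],[0,0,0],-1],[[4.9,-0.7,0],[0,0,0],-1],[[4.9,-0.7,0],[0,0,0],-1]]}}

```text
clock: 9.67
eef_pos: [0.4625, -0.0403, 0.0076]
eef_rot: [-0.0, 0.072, 0.997, -0.0]
ft_force: [-6.8, 0.6, 6.4]
gripper_width: 0.997
```

{"api": "send_rows", "payload": {"increments": [[[4.9,-0.7,0],[0,0,0],-1],[[4.9,-0.7,0],[0,0,0],-1],[[4.9,-0.8,0],[0,0,0],-1],[[4.9,-0.7,0],[0,0,0],-1],[[4.9,-0.7,0],[0,0,0],-1]]}}

```text
clock: 10.08
eef_pos: [0.486, -0.0437, 0.0072]
eef_rot: [-0.001, 0.072, 0.997, 0.0]
ft_force: [-7.8, 0.4, 5.3]
gripper_width: 0.998
```

{"api": "send_rows", "payload": {"increments": [[[4.9,-0.7,0],[0,0,0],-1],[[4.9,-0.7,0],[0,0,0],-1],[[4,-0.6,0],[0,0,0],-1],[[3,-0.5,0],[0,0,0],-1],[[0,0,0],[0,0,0],-1]]}}

```text
clock: 10.5
eef_pos: [0.5034, -0.0463, 0.0071]
eef_rot: [-0.001, 0.072, 0.997, 0.0]
ft_force: [-3.1, 0.9, 2.3]
gripper_width: 0.999
```

```bash
python3 - <<'E'
from h import *
measure(("scene",),.55)
o=robot.get_obs(); print(o["eef_pos"],o["eef_pos"][:2]@H,o["eef_pos"][:2]@L,rot(o["eef_rot"]).as_matrix()[:2,1])
E
```

```text
scene bar n 241 s,l [533.   26.5] [ 30.9 128.1] 0.2
scene plate n 364 ang 50.1 yaw -8.3 s0 0.5544 lat [-0.042  0.095]
[ 0.50339946 -0.04636126  0.00699966] 0.504630813628951 0.027645036234468536 [0.14328215 0.98968188]
```

{"api": "send_rows", "payload": {"increments": [[[3,-0.4,0],[0,0,0],-1],[[3,-0.5,0],[0,0,0],-1],[[3,-0.4,0],[0,0,0],-1],[[3,-0.5,0],[0,0,0],-1],[[3,-0.4,0],[0,0,0],-1]]}}

```text
clock: 10.97
eef_pos: [0.5167, -0.0483, 0.0069]
eef_rot: [-0.002, 0.072, 0.997, 0.0]
ft_force: [-12.0, 1.7, 9.1]
gripper_width: 1.005
```

{"api": "send_rows", "payload": {"increments": [[[3,-0.4,0],[0,0,0],-1],[[3,-0.5,0],[0,0,0],-1],[[3,-0.4,0],[0,0,0],-1],[[3,-0.5,0],[0,0,0],-1],[[3,-0.4,0],[0,0,0],-1]]}}

```text
clock: 11.38
eef_pos: [0.5316, -0.0505, 0.0069]
eef_rot: [-0.002, 0.072, 0.997, 0.0]
ft_force: [-12.4, 1.3, 8.4]
gripper_width: 0.997
```

```bash
python3 - <<'E'
from h import *
measure(("scene",),.585)
o=robot.get_obs(); print(o["eef_pos"],o["eef_pos"][:2]@H,o["eef_pos"][:2]@L,rot(o["eef_rot"]).as_matrix()[:2,1])
im=cv2.imread("pics/m_scene_%d.png"%(o["clock"]*10-.5))
import glob; f=sorted(glob.glob("pics/m_scene_*"),key=lambda f:int(f.split("_")[-1][:-4]))[-1]
cv2.imwrite("pics/c1.png",cv2.resize(cv2.imread(f)[130:310,180:400],None,fx=3,fy=3))
E
```

```text
scene bar n 253 s,l [565.3  27.5] [128.8  40.4] 89.2
scene plate n 247 ang 54.8 yaw -8.2 s0 0.5727 lat [-0.042  0.096]
[ 0.53223693 -0.05058218  0.00688196] 0.5337673250758542 0.027680817033563836 [0.14341824 0.98966217][ WARN:0@1.129] global loadsave.cpp:275 findDecoder imread_('pics/m_scene_113.png'): can't open/read file: check file path/integrity
```

View pics/c1.png

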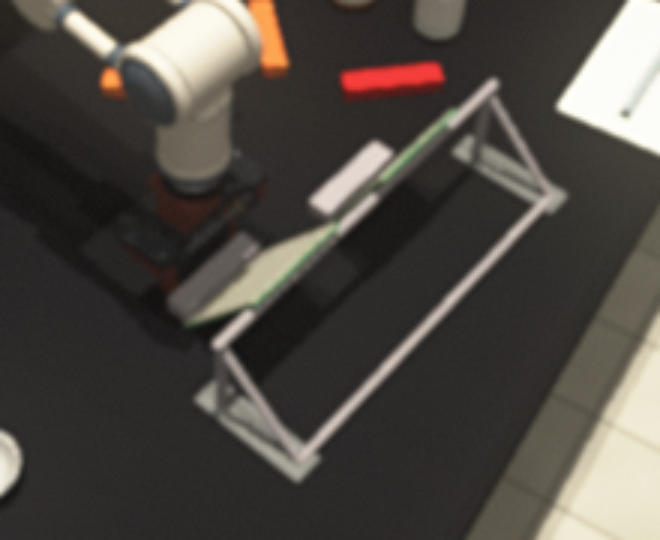

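The crop shows the bar flush along the plate's foot, around (215,275), with the plate still resting on the rail. It now leans at 54.8°, and about 29 mm remain.

{"api": "send_rows", "payload": {"increments": [[[3,-0.4,0],[0,0,0],-1],[[3,-0.5,0],[0,0,0],-1],[[3,-0.4,0],[0,0,0],-1],[[3,-0.5,0],[0,0,0],-1],[[3,-0.4,0],[0,0,0],-1]]}}

```text
clock: 11.85
eef_pos: [0.5466, -0.0527, 0.0069]
eef_rot: [-0.002, 0.072, 0.997, 0.0]
ft_force: [-11.1, 2.3, 8.4]
gripper_width: 0.999
```

{"api": "send_rows", "payload": {"increments": [[[3,-0.4,0],[0,0,0],-1],[[3,-0.5,0],[0,0,0],-1],[[2,-0.3,0],[0,0,0],-1],[[2,-0.3,0],[0,0,0],-1],[[0,0,0],[0,0,0],-1]]}}

```text
clock: 12.27
eef_pos: [0.557, -0.0543, 0.0069]
eef_rot: [-0.002, 0.072, 0.997, 0.0]
ft_force: [-9.3, 1.2, 6.4]
gripper_width: 1.0
```

```bash
python3 - <<'E'
from h import *
measure(("scene","top"),.612)
o=robot.get_obs(); print(o["eef_pos"],o["eef_pos"][:2]@H,o["eef_pos"][:2]@L,rot(o["eef_rot"]).as_matrix()[:2,1])
E
```

```text
scene bar n 251 s,l [591.5  27.8] [127.6  39.2] 90.0
scene plate n 65 ang 62.6 yaw -7.5 s0 0.5988 lat [-0.042  0.092]
[ 0.55700809 -0.05426982  0.00688948] 0.5588043988005286 0.0276503317193435 [0.14337203 0.98966886]
```

{"api": "send_rows", "payload": {"increments": [[[2.3,-0.3,0],[0,0,0],-1],[[2.2,-0.3,0],[0,0,0],-1],[[0,0,0],[0,0,0],-1],[[0,0,0],[0,0,0],-1]]}}

```text
clock: 12.7
eef_pos: [0.5615, -0.0549, 0.0068]
eef_rot: [-0.002, 0.072, 0.997, 0.0]
ft_force: [-8.4, 1.6, 6.5]
gripper_width: 1.002
```

{"api": "send_rows", "payload": {"increments": [[[-2,0.3,0],[0,0,0],-1],[[-5,0.7,0],[0,0,0],-1],[[-10,1.5,0],[0,0,0],-1],[[-15,2.2,0],[0,0,0],-1],[[-20,2.9,0],[0,0,0],-1]]}}

```text
clock: 13.12
eef_pos: [0.5109, -0.0475, 0.0066]
eef_rot: [0.001, 0.072, 0.997, -0.0]
ft_force: [0.8, -0.2, 0.9]
gripper_width: 0.999
```

{"api": "send_rows", "payload": {"increments": [[[-15,2,15],[0,0,0],-1],[[-20,0,25],[0,0,0],-1],[[-20,0,25],[0,0,0],-1],[[-20,-10,20],[0,0,0],-1],[[0,-35,15],[0,0,0],-1]]}}

```text
clock: 13.53
eef_pos: [0.4344, -0.0881, 0.1091]
eef_rot: [0.002, 0.07, 0.998, 0.0]
ft_force: [0.9, 0.3, 0.4]
gripper_width: 1.001
```

{"api": "send_rows", "payload": {"increments": [[[0,-38,10],[0,0,0],-1],[[0,-38,0],[0,0,0],-1],[[0,-38,0],[0,0,0],-1],[[0,-38,0],[0,0,0],-1],[[0,-20,0],[0,0,0],-1]]}}

```text
clock: 13.95
eef_pos: [0.4352, -0.2662, 0.1166]
eef_rot: [0.001, 0.073, 0.997, -0.001]
ft_force: [-0.1, 1.0, 0.4]
gripper_width: 1.0
```

```bash
python3 - <<'E'
from h import *
measure(("scene","top"),.612); measure(("top",),.600)
o=robot.get_obs(); print(o["eef_pos"])
# neighbour via same plane method
S=snapshot("top"); w=cloud(S); im=S["pixels"]; f=np.load("top0.npz")
for W,I in ((f["w"],f["im"]),(w,im)):
    W=W.reshape(-1,3); I=I.reshape(-1,3).astype(int); s=W[:,:2]@H; l=W[:,:2]@L
    m=(I.mean(1)>80)&(l>.17)&(l<.30)&(s>.58)&(s<.70)&(W[:,2]>.04)&(W[:,2]<.125)
    c,n,P=plane(W[m]); print("neigh",np.degrees(np.arccos(n[2])),c@np.r_[H,0]-c[2]*np.tan(np.pi/2-np.arccos(n[2])))
cv2.imwrite("pics/c2.png",cv2.resize(cv2.cvtColor(im,cv2.COLOR_RGB2BGR)[100:240,160:330],None,fx=4,fy=4))
E
```

```text
scene bar n 279 s,l [591.1  28.5] [ 31.7 133.3] 0.8
top bar n 313 s,l [592.1  27.1] [135.7  39.9] 89.9
top plate n 699 ang 64.1 yaw -8.4 s0 0.601 lat [-0.042  0.094]
top bar n 240 s,l [586.1  27.3] [129.5  27.4] 89.8
top plate n 712 ang 64.4 yaw -8.2 s0 0.6016 lat [-0.042  0.094]
[ 0.43535092 -0.2635296   0.11624142]
neigh 64.87076911993853 0.60272032313754
neigh 64.84206136689201 0.6026226307381013
```

View pics/c2.png

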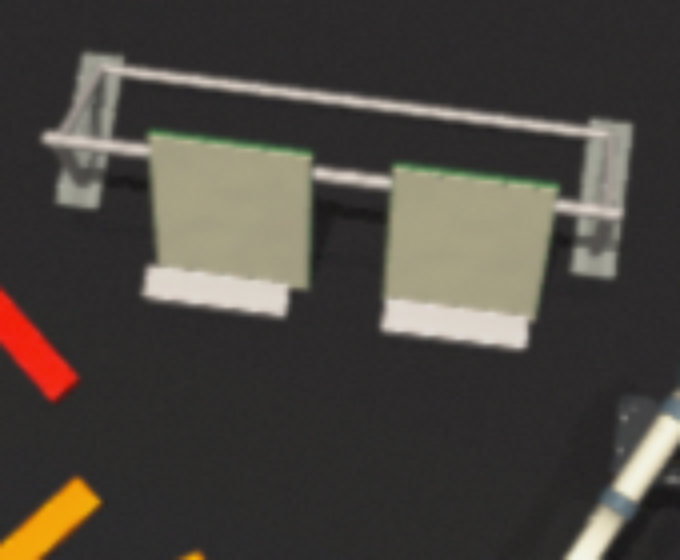

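The crop shows the plate leaning like its neighbour. Its bar, around (455,323), lies square against the foot with no visible gap, and the neighbour plate and bar look undisturbed. Handing in.

```bash
python3 -c "
from h import *
print(workorder.hand_in())"
```

```text
the job is handed in; nothing more can be done
None
```

I slid the slumped plate's foot in until it leaned at about 64.3°, and left the loose bar against it. The job was handed in at about 14 s of the 54 s allowed; it gave no verdict.

**What I did:** I gripped the loose grey bar and set it down square in front of the plate's foot. I then pushed it from behind with both open fingers at about 36 mm/s, with a wrist force of roughly 12 N per axis. After that I backed the arm clear.

**Last checks:**
- **Plate:** two top-camera pictures gave 64.1° and 64.4°, square to the rack, with the foot line level with the neighbour's (about 602 mm against 603 mm along the push direction). The scene camera saw too little of the plate by then for a separate angle.
- **Bar:** the scene camera put its centre at 591 mm, so its front face is at about 606 mm, against a foot edge of about 604 mm. That 2 mm overlap is measurement error, and no gap shows in the picture. It is square to within 1° and within about 3 mm of the foot's middle.
- **Neighbour plate:** it measured 64.9° before and 64.8° after, with its foot unmoved.
- **Its bar and the labware:** I did not re-measure these. Its bar looks unmoved in the last picture, and the arm passed clear of the labware by plan.

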